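# Sort puppet-rod grips and discs with a scraper

## Robot

A 6-joint arm with a two-finger parallel gripper is mounted at the origin on the work surface. World frame = base frame: x ahead of the robot, y to its left, z up, the work surface at z = 0. Lengths are in mm, angles in degrees, forces in N, time in s.
With the tool pointing down it reaches from about 300 to 850 mm from the base axis. Payload 4.2 kg.
Tool frame: the origin (TCP) lies midway between the tips of the shut fingers; the grasp point (between the pads) lies 19 mm behind it; z points along the fingers, y is the line along which they close (so a half turn about z gives the same grasp; the last joint's range is limited). The gripper opens to 91 mm and grips with 3 to 60 N. Pads are 32 mm wide; open, the fingers measure 118 mm over their backs; the gripper's body (76 mm by 178 mm) begins 60 mm behind the grasp point.
Start: joints at [-64.229, 18.312, 89.639, -0, 72.044, -1.146], TCP at [260.313, -512.719, 213.976] pointing down, gripper open.
Joint ranges: [-177.97, 177.97], [-48.28, 115.42], [12.27, 149.76], [-77.06, 257.06], [2.81, 150.46], [-146.56, 146.56]. Speed limits (degrees/s): [147.25, 147.25, 180, 180, 180, 180].

## Interface

Orientations are given as [roll, pitch, yaw] about the fixed x, y, z axes, in that order (R = Rz(yaw) Ry(pitch) Rx(roll)).
In Python, from workcell import env gives the robot as it stands.
- The arm moves only by the tool send_rows, never from a script. Its argument "steps" is a list that holds one entry, the list of rows, each a list of 5 numbers: the shift along the tool's x, y, z scaled (see below), then the turn about the tool's z scaled (see below), then the opening, from 0 (shut) to 1 (fully open). In form: [[[dx, dy, dz, yaw, fingers], ...]]. A call has 1 to 5 rows; each row shifts and turns the commanded pose from where the row before left it, along the tool's axes as they then stand; what a row does not reach is not made up. The controller multiplies each number of a shift by 0.04 m and each number of a turn by 0.12 rad. A row lasts 1/12 s, in which the tool goes at most 41.7 mm and 7.16 degrees, less where a joint would pass 70% of its speed; a pose out of reach is approached as far as the arm can. A call with a number of a shift or a turn outside -1 to 1 is refused whole. A call with a gripper value outside its range is refused whole. The fingers move at their own pace and stop on an object; "squeeze" is the grip in N (left out, the last holds). Time passes only in rows, so rows that do not move let the fingers close. It gives the time, the measured TCP pose, the force, the opening and the grip force at its end, in the units of the state.
- env.state(): the state, without advancing time (a new reading comes with each control period).
- env.grab_frame(name): name is "scene" or "side" or "wrist"; returns a dict with "pixels" (420x560x3 uint8, red, green, blue), "depth" (420x560 float32, mm along the optical axis (not along the pixel's ray), 0 where there is no reading), "intrinsics" (3x3 intrinsics, pixels), "cam_to_world" (4x4, takes a point from camera to world coordinates). Camera axes: x right, y down, z forward; pixel columns grow to the right and rows downward; lengths in mm; the calibration is good to about 2 mm. A picture is of the moment at which its call begins.
- env.job_done(): hands the job in; it is judged then, once.
The state is a dict: "time_s": time; "qpos": joint angles; "qvel": joint speeds; "effort": joint torques, N m; "ee_pos": TCP position; "ee_rot": TCP orientation; "force": force on the tool from outside, world axes, zero at the start; "torque": the same for the moment, N m; "gripper_width": finger opening in mm; "gripper_force": force on a finger pad.
Only numpy, scipy, OpenCV 4.12 (cv2) and the standard library are available. Lean on these libraries where they do the work, as an engineer would, in place of code of your own. Each camera call takes 0.05 s, during which the arm holds its last target. There are 200 camera calls.

## Task

Draw the flat steel scraper straight up out of its slotted wooden block, and with it sweep the mixed wooden parts off the board: the two square grips into the tray that already holds a grip, the two round discs into the tray that already holds a disc. Touch the parts only with the scraper, never with the fingers, and leave the little jar on the board where it stands. Then stand the scraper back in its slot, fully down, and let go.

Things in the scene. Friction and masses are not known exactly. Their poses are not given: they have to be found in the camera images.
- scraper: loose flat steel plate standing on end in the holder's slot: 50 mm wide (its x), 5 mm thick (its y), 110 mm tall (its z), 80 g; origin at the centre of its lower edge. In the slot the lower edge is 20 mm above the table and the top edge 130 mm above it, 75 mm standing free above the block; pinch it across its thickness from above
- holder: fixed pale wooden block 90 x 60 x 55 mm (x, y, z), on the table outside the left or the right tray (side varies; a tall pot of rods stands on the other); origin at the centre of its underside. Through its centre along x an open-topped slot 60 mm long, 9 mm wide, 35 mm deep (floor 20 mm above the table), flared to 17 mm wide over the top 12 mm
- board: fixed wooden board 360 x 240 mm (x, y), top 45 mm above the table, yaw within 6 degrees; origin at the centre of its underside, x away from the robot, y to the robot's left. A tray butts against its +y side and one against its -y side. The parts lie in four rows at about -125, -62, 1 and 64 mm along its x, one in each, so a 50 mm wide sweep along y clears one part and misses its neighbours
- tray_grips: fixed open wooden tray, 260 x 110 mm outside (x, y), 43 mm tall, walls and floor 5 mm; it butts lengthwise against the board's left or right side (varies), parallel to it, rim 2 mm below the board's top, so parts pushed about 20 mm past that edge drop in. Origin at the centre of its underside. Already holds one square grip, and takes the grips
- tray_discs: fixed open wooden tray, 260 x 110 mm outside (x, y), 43 mm tall, walls and floor 5 mm; it butts lengthwise against the board's left or right side (varies), parallel to it, rim 2 mm below the board's top, so parts pushed about 20 mm past that edge drop in. Origin at the centre of its underside. Already holds one round disc, and takes the discs
- grip_a: loose square wooden rod grip, 46 x 14 x 12 mm (x, y, z), about 15 g, lying flat on the board somewhere, any yaw to about 30 degrees from the board's x; origin at the centre of its underside, x along its length. One of the two to be sorted
- grip_b: loose square wooden rod grip, 46 x 14 x 12 mm (x, y, z), about 15 g, lying flat on the board somewhere, any yaw to about 30 degrees from the board's x; origin at the centre of its underside, x along its length. One of the two to be sorted
- disc_a: loose round wooden disc, 32 mm across, 12 mm thick, same pale wood as the grips, about 15 g, lying flat on the board; origin at the centre of its underside, z its axis. One of the two to be sorted
- disc_b: loose round wooden disc, 32 mm across, 12 mm thick, same pale wood as the grips, about 15 g, lying flat on the board; origin at the centre of its underside, z its axis. One of the two to be sorted
- grip_c: the grip already in the grips' tray, same as the others; stays in that tray
- disc_c: the disc already in the discs' tray, same as the others; stays in that tray
- jar: small amber glass jar, 38 mm across, 45 mm tall, 80 g, standing at the far end of the board (about 140 mm along the board's x); a bystander, to be left alone; origin at the centre of its underside
Mind the look-alikes: they are no part of the job. What is shaped like the disc_a but yellow is not meant.

How it is judged (in metres and radians):
On the way, in this order (a step that is already met when the one before it is completed fails the run):
1. the scraper is drawn clear of its slot (z of scraper in the frame of holder above 0.06 m), for 0.2 s.
2. both grips lie in the grips' tray and both discs in the discs' tray (x of grip_a in the frame of tray_grips between -0.13 and 0.13 m and y of grip_a in the frame of tray_grips between -0.055 and 0.055 m and z of each of grip_a, grip_b in the frame of tray_grips below 0.042 m and x of grip_b in the frame of tray_grips between -0.13 and 0.13 m and y of grip_b in the frame of tray_grips between -0.055 and 0.055 m and x of disc_a in the frame of tray_discs between -0.13 and 0.13 m and y of disc_a in the frame of tray_discs between -0.055 and 0.055 m and z of each of disc_a, disc_b in the frame of tray_discs below 0.042 m and x of disc_b in the frame of tray_discs between -0.13 and 0.13 m and y of disc_b in the frame of tray_discs between -0.055 and 0.055 m and z of scraper in the frame of holder above 0.04 m), for 0.2 s.
At the end, for the whole second after the job is handed in: All three grips lie in the grips' tray and all three discs in the discs' tray (origins within its outline, under 42 mm over its underside), at rest; the scraper stands at rest in its slot, lower edge within 6 mm of the floor, within 12 mm of the block's centre and 0.2 rad of upright (x of grip_a in the frame of tray_grips between -0.13 and 0.13 m and y of grip_a in the frame of tray_grips between -0.055 and 0.055 m and z of each of grip_a, grip_b, grip_c in the frame of tray_grips below 0.042 m and x of grip_b in the frame of tray_grips between -0.13 and 0.13 m and y of grip_b in the frame of tray_grips between -0.055 and 0.055 m and x of disc_a in the frame of tray_discs between -0.13 and 0.13 m and y of disc_a in the frame of tray_discs between -0.055 and 0.055 m and z of each of disc_a, disc_b, disc_c in the frame of tray_discs below 0.042 m and x of disc_b in the frame of tray_discs between -0.13 and 0.13 m and y of disc_b in the frame of tray_discs between -0.055 and 0.055 m and x of grip_c in the frame of tray_grips between -0.13 and 0.13 m and y of grip_c in the frame of tray_grips between -0.055 and 0.055 m and x of disc_c in the frame of tray_discs between -0.13 and 0.13 m and y of disc_c in the frame of tray_discs between -0.055 and 0.055 m and horizontal distance between scraper and holder below 0.012 m and z of scraper in the frame of holder below 0.026 m and angle between scraper's own z axis and vertical below 0.2 rad and linear speed of each of grip_a, grip_b, disc_a, disc_b, scraper below 0.02 m/s); the robot touches nothing.
It fails at once if the fingers touch one of the wooden parts (contact force between the fingers and grip_a above 0.5 N or contact force between the fingers and grip_b above 0.5 N or contact force between the fingers and disc_a above 0.5 N or contact force between the fingers and disc_b above 0.5 N).
It fails at once if the jar on the board is pushed more than 20 mm or knocked over (distance of jar from where it was at the start of the episode above 0.02 m or angle between jar's own z axis and vertical above 0.5 rad).
It also fails if it takes over 66 s, if anything falls off the work surface, if the arm or the gripper's body presses on something with over 40 N, if the wrist force passes 120 N, or if a joint passes its speed limit or range.

## Working session

There is one attempt and no reset: what is moved stays moved. The work goes in short steps, Python scripts to look and compute and a tool call to move; the robot and the scene stay as the last step left them, time stands still between calls to the robot, and variables do not carry over. Pictures are saved under pics/ and viewed, at most 10 in all, crops included, and the job is handed in when it is done.

Besides the shell and the picture viewer there is one more tool, called after ">>>" as name(argument=value, ...), one argument or row to a line, values as JSON. send_rows: Moves the arm, as the interface text tells. Shifts and turns lie within -1 to 1; 1 stands for 0.04 m of shift or 0.12 rad of turn. Its arguments: {"type":"object","properties":{"steps":{"type":"array"},"squeeze":{"type":"number"}},"required":["steps"]}

```bash
mkdir -p pics; ls; cat > h.py <<'E'
import numpy as np, cv2
from workcell import env
def snap(n,f):
    d=env.grab_frame(n); cv2.imwrite('pics/'+f+'.png',d['pixels'][:,:,::-1]); np.savez('pics/'+f+'.npz',**d); return d
def pts(d):
    K=d['intrinsics'];z=d['depth'];v,u=np.mgrid[:z.shape[0],:z.shape[1]]
    P=np.stack([(u-K[0,2])/K[0,0]*z,(v-K[1,2])/K[1,1]*z,z,np.ones_like(z)],-1)
    return (P@np.array(d['cam_to_world']).T)[...,:3]
def ray(d,u,v,h):
    K=d['intrinsics'];T=np.array(d['cam_to_world']);r=T[:3,:3]@[(u-K[0,2])/K[0,0],(v-K[1,2])/K[1,1],1];o=T[:3,3]
    return o+r*(h-o[2])/r[2]
E
python3 - <<'E'
from h import *
for n in('scene','side','wrist'):
    d=snap(n,n+'0');print(n,np.round(d['cam_to_world'],2).tolist(),d['intrinsics'][0,0],(d['depth']>0).mean())
print(env.state())
E
```

```text
pics
scene [[-0.77, 0.51, -0.37, 955.99], [0.63, 0.61, -0.47, 411.4], [-0.01, -0.6, -0.8, 785.67], [0.0, 0.0, 0.0, 1.0]] 405.1076278302468 0.9959608843537415
side [[0.94, -0.24, 0.25, 312.65], [-0.35, -0.65, 0.67, -839.16], [0.01, -0.72, -0.7, 889.28], [0.0, 0.0, 0.0, 1.0]] 478.39636724495017 0.9958248299319727
wrist [[0.45, -0.86, -0.22, 322.08], [-0.89, -0.44, -0.11, -482.65], [-0.0, 0.25, -0.97, 383.25], [0.0, 0.0, 0.0, 1.0]] 326.91041825088365 0.9956207482993197
{'time_s': 0.15, 'qpos': array([-6.42284538e+01,  1.83422601e+01,  8.96891289e+01, -4.82768386e-04,
        7.20423233e+01, -1.14759971e+00]), 'qvel': array([-0.06794789, -0.15170791, -0.19993269, -0.10728696,  0.07275783,
       -0.0070429 ]), 'effort': array([ 9.14369252e-05, -4.12773407e+01, -2.32154310e+01,  7.27772992e-02,
        4.33395070e-02, -9.93358526e-05]), 'ee_pos': array([ 260.14702345, -512.37895446,  213.3313753 ]), 'ee_rot': array([-1.79926293e+02, -1.01734692e-03,  2.69192944e+01]), 'force': array([-0.59137373, -0.30526082,  0.25459199]), 'torque': array([-0.00211043,  0.0397386 , -0.04106848]), 'gripper_force': 0.0, 'gripper_width': 90.80274622396226}
```

View pics/scene0.png

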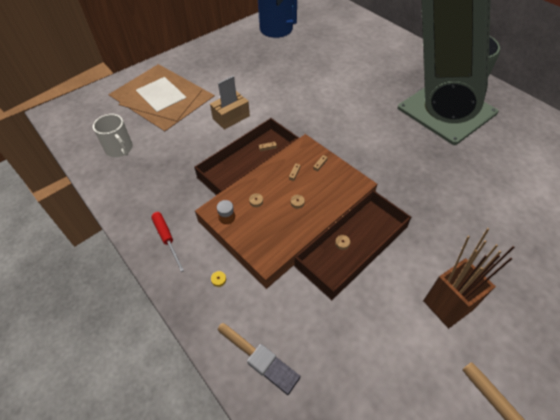

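View pics/side0.png

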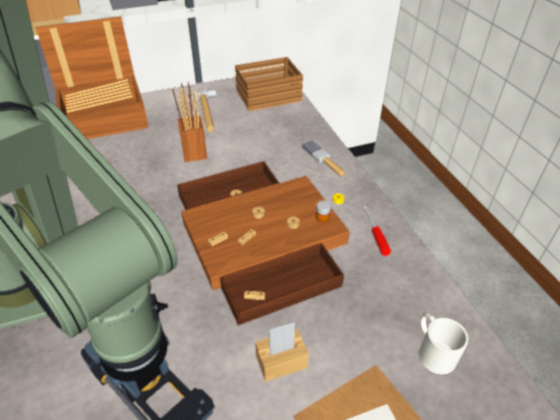

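The side view shows both grips on the board at (218,239) and (247,237), the discs at (259,212) and (293,223), and the jar at (323,211). The grips' tray is on the -y side (its grip at 255,296), the discs' tray on +y, and the holder with the scraper is at (282,350). The scene view agrees. The yellow ring is a decoy off the board.

```bash
cat > m.py <<'E'
from h import *
def load(f): return dict(np.load('pics/'+f+'.npz'))
for f in('scene0','side0'):
    d=load(f);P=pts(d);hsv=cv2.cvtColor(d['pixels'],cv2.COLOR_RGB2HSV).astype(int)
    x,y,z=P[...,0],P[...,1],P[...,2]
    # board: top plane
    m=(abs(z-45)<4)&(x>250)&(x<850)&(abs(y)<400)
    n,l,s,c=cv2.connectedComponentsWithStats(m.astype(np.uint8));i=1+np.argmax(s[1:,4]);m=l==i
    q=P[m][:,:2].astype(np.float32);print(f,'board',cv2.minAreaRect(q),'z',np.median(z[m]))
    # raised bits over z 50
    m=((z>51)&(z<75)&(x>250)&(x<850)&(abs(y)<420)).astype(np.uint8)
    n,l,s,c=cv2.connectedComponentsWithStats(m)
    for i in range(1,n):
        if s[i,4]>15:
            p=P[l==i];print(' px',np.round(c[i]),s[i,4],'c',np.round((p.min(0)+p.max(0))/2,1),'rng',np.round(np.ptp(p,0),1),'ray57',np.round(ray(d,*c[i],57),1),cv2.minAreaRect(p[:,:2].astype(np.float32)))
    m=((z>95)&(z<140)&(x>250)&(x<850)&(abs(y)<420)).astype(np.uint8)
    n,l,s,c=cv2.connectedComponentsWithStats(m)
    for i in range(1,n):
        if s[i,4]>30:
            p=P[l==i];print(' tall',np.round(c[i]),s[i,4],np.round(p.mean(0),1),'rng',np.round(np.ptp(p,0),1),cv2.minAreaRect(p[:,:2].astype(np.float32)))
E
python3 m.py
```

```text
scene0 board ((581.9154663085938, -25.164459228515625), (361.1754455566406, 462.8324279785156), 4.086810111999512) z 46.20137964432439
 px [229. 104.] 448 c [ 498.4 -378.4   62.9] rng [91.  65.8 23.8] ray57 [ 501.7 -371.6   57. ] ((498.32415771484375, -378.38037109375), (65.42530059814453, 90.65463256835938), 89.29198455810547)
 px [122. 145.] 41 c [ 802.3 -411.1   61.9] rng [10.1 16.4 21. ] ray57 [ 801.7 -418.1   57. ] ((803.2205810546875, -410.8128967285156), (16.19721031188965, 9.927194595336914), 82.6856460571289)
 px [320. 163.] 103 c [457.5 -47.6  56.5] rng [47.3 25.9 10.5] ray57 [460.  -48.7  57. ] ((459.331298828125, -49.859642028808594), (50.76195526123047, 15.343409538269043), 18.042476654052734)
 px [294. 172.] 103 c [524.9 -67.6  56.8] rng [43.2 32.   9.5] ray57 [525.9 -67.2  57. ] ((524.7105712890625, -68.23172760009766), (48.94137191772461, 14.294792175292969), 28.486263275146484)
 px [255. 200.] 150 c [647.3 -60.2  56.3] rng [32.6 31.4 10.4] ray57 [648.3 -58.7  57. ] ((647.7891845703125, -59.251121520996094), (32.273948669433594, 29.824819564819336), 49.38980484008789)
[... 3114 characters left out ...]
799.7 -413.3   61.3] rng [ 9.5 12.7 20.4] ray57 [ 801.  -412.1   57. ] ((798.3672485351562, -414.20281982421875), (8.81138801574707, 11.645520210266113), 32.259090423583984)
 px [282. 350.] 978 c [ 495.9 -380.5   63. ] rng [90.8 62.5 23.9] ray57 [ 492.7 -388.    57. ] ((495.609619140625, -380.6580810546875), (62.242828369140625, 90.7494125366211), 89.17132568359375)
 tall [191. 125.] 385 [489.3 357.  111. ] rng [77.1 82.7 44.2] ((490.7894287109375, 365.44561767578125), (78.26039123535156, 69.6555404663086), 83.35334014892578)
 tall [282. 331.] 317 [ 494.9 -382.2  116.6] rng [49.8  8.  38.4] ((495.70806884765625, -381.03570556640625), (7.888941287994385, 49.82587432861328), 89.85096740722656)
```

```bash
cat > t.py <<'E'
from m import *
c0=np.array([581.4,-25.8]);a=np.radians(4.15);R=np.array([[np.cos(a),np.sin(a)],[-np.sin(a),np.cos(a)]])
print('----')
for f in('scene0','side0'):
    d=load(f);P=pts(d);B=(P[...,:2]-c0)@R.T;z=P[...,2]
    for nm,s in(('-y',-1),('+y',1)):
        y=B[...,1]*s
        m=(z>38)&(z<48)&(y>223)&(y<235)&(abs(B[...,0])<200)
        b=B[m];print(f,nm,'outer rim x',np.percentile(b[:,0],[1,99]).round(1),'z',np.median(z[m]).round(1),'ymax',np.percentile(y[m],99).round(1))
        m=(abs(z-43)<4)&(y>130)&(y<215)&(abs(B[...,0])<200)
        b=np.sort(B[m][:,0]);print('   endwalls',len(b),np.round(b[::max(1,len(b)//12)],0))
        m=(abs(z-5)<4)&(y>130)&(y<215)&(abs(B[...,0])<160)
        print('   floor x',np.percentile(B[m][:,0],[1,99]).round(1))
        m=(z>12)&(z<22)&(y>130)&(y<215)&(abs(B[...,0])<110)
        print('   content',np.median(B[m],0).round(1),m.sum())
    m=(abs(z-45)<4)&(abs(B[...,1])<100)&(abs(B[...,0])<200);print('board x',np.percentile(B[m][:,0],[.5,99.5]).round(1))
    m=(abs(z-45)<4)&(abs(B[...,0])>165)&(abs(B[...,0])<185);print('board y',np.percentile(B[m][:,1],[.5,99.5]).round(1))
E
python3 t.py | sed -n '/----/,$p'
```

```text
----
scene0 -y outer rim x [-154.3   98.5] z 42.8 ymax 230.8
   endwalls 134 [-160. -157. -156. -155. -155. -154.   96.   97.   98.   99.  100.  100.
  101.]
   floor x [-154.3  156.9]
   content [ -85.7 -178.4] 108
scene0 +y outer rim x [-156.8  100.2] z 43.9 ymax 231.9
   endwalls 226 [-161. -157. -156. -155. -155. -154.   96.   97.   98.   99.  100.  100.
  101.]
   floor x [-153.7  156.5]
   content [ -7.9 161.3] 222
board x [-176.7  179.9]
board y [-1036.4   120.4]
side0 -y outer rim x [-159.7   96.2] z 42.4 ymax 233.6
   endwalls 149 [-162. -161. -160. -159. -158. -157. -156.   94.   94.   95.   96.   97.
   98.]
   floor x [-145.8  154. ]
   content [ -87.7 -182.7] 151
side0 +y outer rim x [-154.5   93.5] z 42.4 ymax 232.6
   endwalls 94 [-161. -160. -159. -159. -158. -157. -156.   93.   94.   95.   96.   96.
   98.   99.]
   floor x [-147.1  155.4]
   content [ -9.  164.8] 71
board x [-179.9  177. ]
board y [-506.1 1068.3]
```

Board: centre (581, -26), yaw 4.15°. Trays span board x from -160 to 100 (inner -155 to 95), so straight sweeps in each row land inside. Holder is at (497, -379.5), yaw ≈ 0. First I square up and go above the scraper.

>>> send_rows(
  steps=[
    [[0,0,0,0.98,1],[0,0,0,0.98,1],[0,0,0,0.98,1],[0,0,0,0.976,1],[0,0,0,0,1]],
  ],
  squeeze=30,
)

```text
time_s: 0.57
ee_pos: [260.2, -512.6, 213.6]
ee_rot: [-180.0, 0.0, -0.1]
force: [0.2, -0.7, -0.1]
gripper_width: 91.1
gripper_force: 0.0
```

>>> send_rows(
  steps=[
    [[0.8,-0.45,0,0,1],[0.8,-0.45,0,0,1],[0.8,-0.45,0,0,1],[0.8,-0.45,0,0,1],[0.8,-0.45,0,0,1]],
  ],
)

```text
time_s: 0.98
ee_pos: [421.5, -421.7, 213.8]
ee_rot: [-180.0, 0.0, 0.2]
force: [-0.7, -1.2, -0.1]
gripper_width: 90.9
gripper_force: 0.0
```

>>> send_rows(
  steps=[
    [[0.8,-0.45,0,0,1],[0.8,-0.45,0,0,1],[0.3,-0.17,0,0,1],[0,0,0,0,1],[0,0,0,0,1]],
  ],
)

```text
time_s: 1.4
ee_pos: [496.2, -379.7, 213.5]
ee_rot: [180.0, 0.1, 0.2]
force: [0.9, -0.3, -0.0]
gripper_width: 90.9
gripper_force: 0.0
```

>>> send_rows(
  steps=[
    [[0,0,0.8,0,1],[0,0,0.8,0,1],[0,0,0.8,0,1],[0,0,0.69,0,1],[0,0,0,0,1]],
  ],
)

```text
time_s: 1.82
ee_pos: [491.2, -378.5, 84.7]
ee_rot: [-179.6, 0.6, -0.1]
force: [-1.3, 0.8, -1.0]
gripper_width: 91.2
gripper_force: 0.0
```

>>> send_rows(
  steps=[
    [[0,0,0,0,0],[0,0,0,0,0],[0,0,0,0,0],[0,0,0,0,0],[0,0,0,0,0]],
  ],
)

```text
time_s: 2.23
ee_pos: [496.9, -380.6, 92.1]
ee_rot: [179.9, -0.1, -0.0]
force: [0.8, -0.0, -0.2]
gripper_width: 61.4
gripper_force: 0.0
```

>>> send_rows(
  steps=[
    [[0,0,0,0,0],[0,0,0,0,0],[0,0,0,0,0],[0,0,0,0,0],[0,0,0,0,0]],
  ],
)

```text
time_s: 2.65
ee_pos: [496.3, -379.9, 90.4]
ee_rot: [180.0, 0.0, 0.0]
force: [-0.2, -0.3, -0.4]
gripper_width: 27.2
gripper_force: 0.0
```

>>> send_rows(
  steps=[
    [[0,0,0,0,0],[0,0,0,0,0],[0,0,0,0,0],[0,0,0,0,0],[0,0,0,0,0]],
  ],
)

```text
time_s: 3.07
ee_pos: [496.3, -380.0, 90.3]
ee_rot: [180.0, 0.0, -0.0]
force: [-0.2, 1.1, -0.3]
gripper_width: 5.0
gripper_force: 30.0
```

>>> send_rows(
  steps=[
    [[0,0,0,0,0],[0,0,0,0,0],[0,0,0,0,0],[0,0,0,0,0],[0,0,0,0,0]],
  ],
)

```text
time_s: 3.48
ee_pos: [496.3, -379.9, 90.3]
ee_rot: [-180.0, 0.0, -0.0]
force: [0.5, 0.1, -1.7]
gripper_width: 4.6
gripper_force: 30.0
```

>>> send_rows(
  steps=[
    [[0,0,-0.3,0,0],[0,0,-0.5,0,0],[0,0,-0.6,0,0],[0,0,-0.6,0,0],[0,0,-0.5,0,0]],
  ],
)

```text
time_s: 3.9
ee_pos: [496.5, -380.0, 192.0]
ee_rot: [180.0, -0.0, -0.0]
force: [-0.8, -0.1, -0.7]
gripper_width: 4.8
gripper_force: 30.0
```

>>> send_rows(
  steps=[
    [[0,0,0,0,0],[0,0,0,0,0],[0,0,0,0,0]],
  ],
)

```text
time_s: 4.15
ee_pos: [495.7, -379.4, 189.1]
ee_rot: [-179.9, 0.1, -0.0]
force: [-0.5, -0.9, -2.0]
gripper_width: 4.9
gripper_force: 30.0
```

>>> send_rows(
  steps=[
    [[-0.1,-0.8,0,0,0],[-0.1,-0.8,0,0,0],[-0.1,-0.8,0,0,0],[-0.1,-0.8,0,0,0],[-0.1,-0.8,0,0,0]],
  ],
)

```text
time_s: 4.57
ee_pos: [474.9, -218.1, 188.3]
ee_rot: [-179.9, 0.2, -0.0]
force: [-0.9, 1.0, -0.0]
gripper_width: 4.9
gripper_force: 30.0
```

>>> send_rows(
  steps=[
    [[-0.1,-0.8,0,0,0],[-0.1,-0.8,0,0,0],[-0.1,-0.8,0,0,0],[-0.1,-0.8,0,0,0],[-0.1,-0.8,0,0,0]],
  ],
)

```text
time_s: 4.98
ee_pos: [454.8, -58.3, 188.7]
ee_rot: [-180.0, 0.2, -0.0]
force: [0.0, -0.1, -0.9]
gripper_width: 5.0
gripper_force: 30.0
```

>>> send_rows(
  steps=[
    [[0.03,-0.8,0,0,0],[0,-0.2,0,-0.3,0],[0,0,0,-0.304,0],[0,0,0,0,0],[0,0,0,0,0]],
  ],
)

```text
time_s: 5.4
ee_pos: [457.0, -20.1, 189.3]
ee_rot: [180.0, 0.1, 4.1]
force: [-0.1, 0.4, -0.4]
gripper_width: 4.7
gripper_force: 30.0
```

```bash
python3 - <<'E'
from h import *
for n in('scene','side'):
    d=snap(n,n+'1');P=pts(d);e=env.state()['ee_pos']
    hsv=cv2.cvtColor(d['pixels'],cv2.COLOR_RGB2HSV)
    m=(abs(P[...,0]-e[0])<30)&(abs(P[...,1]-e[1])<15)&(P[...,2]>100)&(P[...,2]<185)
    p=P[m];print(n,m.sum(),p.min(0).round(1),p.max(0).round(1),e.round(1))
cv2.imwrite('pics/c1.png',cv2.resize(cv2.imread('pics/scene1.png')[80:300,180:420],None,fx=2.5,fy=2.5))
E
```

```text
scene 302 [431.9 -20.5 121.6] [484.4 -13.5 184.5] [457.2 -20.4 189.5]
side 451 [431.9 -27.1 119.2] [481.9 -16.3 184.7] [457.3 -20.5 189.7]
```

View pics/c1.png

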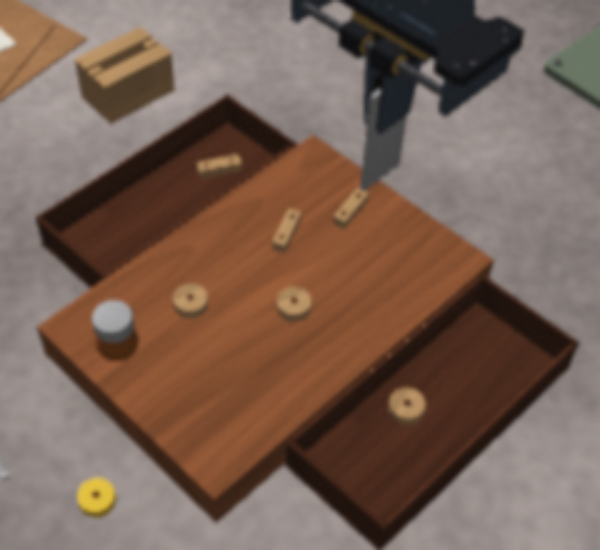

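>>> send_rows(
  steps=[
    [[0,0,0.5,0,0],[0,0,0.6,0,0],[0,0,0.4,0,0],[0,0,0.25,0,0],[0,0,0,0,0]],
  ],
)

```text
time_s: 5.92
ee_pos: [455.7, -20.5, 118.0]
ee_rot: [-180.0, 0.3, 4.1]
force: [0.1, -0.6, -1.6]
gripper_width: 5.1
gripper_force: 30.0
```

>>> send_rows(
  steps=[
    [[0,0.1,0,0,0],[0,0.2,0,0,0],[0.02,0.35,0,0,0],[0.02,0.35,0,0,0],[0.02,0.35,0,0,0]],
  ],
)

```text
time_s: 6.33
ee_pos: [464.7, -75.1, 121.5]
ee_rot: [179.9, -0.1, 4.1]
force: [0.1, 0.4, -1.6]
gripper_width: 4.6
gripper_force: 30.0
```

>>> send_rows(
  steps=[
    [[0.02,0.35,0,0,0],[0.02,0.35,0,0,0],[0.02,0.35,0,0,0],[0.02,0.35,0,0,0],[0.02,0.35,0,0,0]],
  ],
)

```text
time_s: 6.75
ee_pos: [473.6, -145.0, 121.5]
ee_rot: [179.9, -0.1, 4.1]
force: [-0.2, 1.1, -0.2]
gripper_width: 4.9
gripper_force: 30.0
```

```bash
cat > parts.py <<'E'
import sys
from h import *
c0=np.array([581.4,-25.8]);a=np.radians(4.15);R=np.array([[np.cos(a),np.sin(a)],[-np.sin(a),np.cos(a)]])
e=env.state()['ee_pos'];print('tcp board',(R@(e[:2]-c0)).round(1),e[2].round(1))
for n in sys.argv[2:]:
    d=snap(n,n+sys.argv[1]);P=pts(d);B=(P[...,:2]-c0)@R.T;hsv=cv2.cvtColor(d['pixels'],cv2.COLOR_RGB2HSV)
    m=(hsv[...,0]>9)&(hsv[...,0]<25)&(hsv[...,2]>120)&(abs(B[...,0])<180)&(abs(B[...,1])<240)&(P[...,2]<100)
    k,l,s,c=cv2.connectedComponentsWithStats(m.astype(np.uint8))
    for i in range(1,k):
        if s[i,4]>25:
            q=np.c_[B[l==i],P[l==i][:,2]];print(n,c[i].round(),s[i,4],((np.percentile(q,3,0)+np.percentile(q,97,0))/2).round(1),'rng',np.ptp(q,0).round(1),'ztop',np.percentile(q[:,2],95).round(1))
E
python3 parts.py 2 scene side
```

```text
tcp board [-116.2 -111.1] 121.5
scene [286. 202.] 11772 [ 1.4  1.  47. ] rng [357.7 275.1  63.2] ztop 49.0
scene [267. 145.] 73 [-101.8 -182.2   12.8] rng [52.  40.8 18.3] ztop 20.0
scene [343. 241.] 141 [-20.  157.   13.5] rng [41.8 34.7 19. ] ztop 20.5
side [274. 231.] 9032 [ -1.6 -21.7  28.7] rng [360.  479.6 101.6] ztop 53.2
side [254. 295.] 200 [-100.7 -179.6   12.3] rng [47.3 37.  20.8] ztop 19.8
side [325. 294.] 27 [  49.6 -235.5    0.8] rng [34.2  9.2  6. ] ztop 2.8
side [292. 307.] 31 [ -33.9 -235.6    0.3] rng [32.3  9.5  8.2] ztop 2.4
side [280. 311.] 26 [ -63.4 -235.4    0.9] rng [22.9  9.5  5.8] ztop 2.7
```

```bash
sed -i 's/&(P\[...,2\]<100)/\&(P[...,2]<68)\&((P[...,2]>50)|(abs(B[...,1])>125))\&(abs(B[...,1])<225)/' parts.py; python3 parts.py 3 scene side
```

```text
tcp board [-115.8 -111.8] 121.5
scene [267. 145.] 73 [-100.8 -183.3   12.6] rng [54.6 37.6 19.1] ztop 19.9
scene [294. 171.] 85 [-60.3 -38.8  58. ] rng [41.4 27.7 11.2] ztop 60.1
scene [255. 199.] 122 [ 63.8 -39.5  58. ] rng [30.2 32.8  8.1] ztop 60.2
scene [297. 200.] 120 [-1.9 28.9 58.1] rng [31.  30.  11.2] ztop 60.4
scene [343. 241.] 141 [-19.9 156.7  13.5] rng [39.7 34.7 17.5] ztop 20.8
side [284. 173.] 168 [137.9 191.8  20.7] rng [83.9 95.2 51.5] ztop 42.3
side [179. 205.] 70 [-171.4  189.1    1.5] rng [17.6 73.5  7.2] ztop 3.9
side [259. 211.] 102 [-2.3 27.  55.6] rng [30.  35.9 12.6] ztop 60.3
side [323. 217.] 91 [136.3 -59.9  59.2] rng [35.4 25.3 17.8] ztop 67.3
side [293. 221.] 120 [ 60.7 -41.1  55.8] rng [31.8 39.9 11.5] ztop 60.4
side [349. 263.] 431 [ 145.6 -175.4    1.4] rng [82.6 99.6 48.1] ztop 4.5
side [240. 286.] 169 [-122.6 -143.3   14.3] rng [51.8 20.1 22.3] ztop 23.8
side [225. 307.] 187 [-171.1 -175.1    1.2] rng [18.1 98.7  9.4] ztop 3.7
side [254. 295.] 202 [-101.  -178.9   12.5] rng [47.5 43.3 18.3] ztop 20.3
```

```bash
python3 -c "
import cv2;cv2.imwrite('pics/c3.png',cv2.resize(cv2.imread('pics/side3.png')[150:350,160:400],None,fx=2.5,fy=2.5))"
```

```text
(no output)
```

View pics/c3.png

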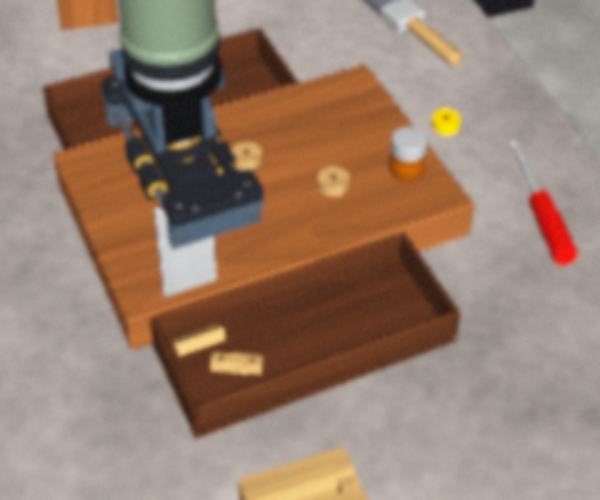

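Grip one slid into its tray (side view crop, 200,340), next to the first grip. Now grip two.

>>> send_rows(
  steps=[
    [[0,0,-0.45,0,0],[0,0,-0.45,0,0],[0.45,-0.8,0,0,0],[0.45,-0.8,0,0,0],[0.4,-0.8,0,0,0]],
  ],
)

```text
time_s: 7.37
ee_pos: [518.5, -42.3, 157.4]
ee_rot: [180.0, -0.1, 4.1]
force: [0.2, 1.0, -1.1]
gripper_width: 4.9
gripper_force: 30.0
```

>>> send_rows(
  steps=[
    [[0.1,-0.2,0,0,0],[0,0,0,0,0],[0,0,0,0,0],[0,0,0,0,0],[0,0,0,0,0]],
  ],
)

```text
time_s: 7.78
ee_pos: [520.6, -36.4, 156.4]
ee_rot: [180.0, 0.0, 4.1]
force: [0.2, 0.9, 0.4]
gripper_width: 4.8
gripper_force: 30.0
```

>>> send_rows(
  steps=[
    [[0.05,0,0.35,0,0],[0,0,0.4,0,0],[0,0,0.22,0,0],[0,0,0,0,0],[0,0,0,0,0]],
  ],
)

```text
time_s: 8.2
ee_pos: [523.0, -35.9, 117.5]
ee_rot: [-180.0, 0.0, 4.1]
force: [1.0, 0.6, -1.1]
gripper_width: 4.5
gripper_force: 30.0
```

>>> send_rows(
  steps=[
    [[0,0.1,0,0,0],[0,0.2,0,0,0],[0,0.35,0,0,0],[0,0.35,0,0,0],[0,0.35,0,0,0]],
  ],
)

```text
time_s: 8.62
ee_pos: [527.5, -90.3, 118.2]
ee_rot: [180.0, -0.1, 4.2]
force: [0.4, 0.5, -0.7]
gripper_width: 4.6
gripper_force: 30.0
```

>>> send_rows(
  steps=[
    [[0,0.35,0,0,0],[0,0.35,0,0,0],[0,0.35,0,0,0],[0,0.35,0,0,0],[0,0.35,0,0,0]],
  ],
)

```text
time_s: 9.03
ee_pos: [532.3, -160.4, 117.7]
ee_rot: [180.0, -0.0, 4.1]
force: [0.4, 0.3, -1.4]
gripper_width: 4.4
gripper_force: 30.0
```

```bash
python3 parts.py 4 side scene | grep -v '1\.[0-9]\] rng'
```

```text
tcp board [ -58.7 -130.7] 117.7
side [288. 174.] 109 [156.8 193.2   2. ] rng [50.8 59.6 10.8] ztop 4.8
side [323. 217.] 94 [136.6 -59.3  59.1] rng [34.2 30.6 17.8] ztop 67.1
side [296. 220.] 38 [ 70.4 -41.1  55.8] rng [13.3 33.   9.9] ztop 59.9
side [262. 276.] 155 [ -66.2 -139.2   18.2] rng [54.3 26.6 31.9] ztop 31.2
side [247. 291.] 395 [-113.8 -166.    12.4] rng [68.9 68.3 19.9] ztop 19.9
side [226. 308.] 195 [-170.9 -176.3    1. ] rng [18.1 99.7  9.4] ztop 3.8
scene [281. 146.] 45 [-125.2 -152.4   13.4] rng [54.2 36.4 37.8] ztop 20.2
scene [264. 157.] 51 [ -60.8 -146.5   29.9] rng [63.8 40.4 48.7] ztop 51.6
scene [255. 199.] 121 [ 63.4 -39.4  58. ] rng [30.3 31.   6.6] ztop 60.2
scene [297. 200.] 120 [-2.  28.9 58.3] rng [31.4 28.7  8.8] ztop 60.6
scene [343. 241.] 141 [-20.2 157.   13.2] rng [39.6 35.2 18.8] ztop 20.9
```

>>> send_rows(
  steps=[
    [[0,0,-0.45,0,0],[0,0,-0.45,0,0],[0.35,-0.8,0,0,0],[0.35,-0.8,0,0,0],[0.35,-0.8,0,0,0]],
  ],
)

```text
time_s: 9.55
ee_pos: [567.4, -59.0, 154.0]
ee_rot: [-180.0, -0.0, 4.1]
force: [-0.1, -0.4, -1.0]
gripper_width: 4.8
gripper_force: 30.0
```

>>> send_rows(
  steps=[
    [[0.35,-0.7,0,0,0],[0.02,-0.1,0,0,0],[0,0,0,0,0],[0,0,0,0,0],[0,0,0,0,0]],
  ],
)

```text
time_s: 9.97
ee_pos: [579.1, -28.0, 153.4]
ee_rot: [180.0, 0.0, 4.1]
force: [-0.4, 0.4, -1.0]
gripper_width: 4.9
gripper_force: 30.0
```

```bash
python3 parts.py 5 side scene | grep -v '1\.[0-9]\] rng'
```

```text
tcp board [-2.5 -2. ] 153.4
side [235. 192.] 56 [-17.1 155.3  23.1] rng [29.4 59.1 39.2] ztop 28.2
side [259. 213.] 53 [-5.3 21.8 55.3] rng [26.6 26.1 11.2] ztop 60.0
side [323. 217.] 88 [135.8 -60.1  59.7] rng [34.  26.3 17.5] ztop 67.3
side [293. 221.] 116 [ 61.  -41.4  55.9] rng [30.6 34.1 11.1] ztop 59.8
side [264. 281.] 184 [ -66.6 -149.3   12.5] rng [51.6 28.3 19.2] ztop 20.0
side [247. 291.] 393 [-114.  -166.4   12.5] rng [68.3 67.8 21.8] ztop 20.1
side [225. 308.] 200 [-171.3 -173.3    1. ] rng [17.7 98.8  8.5] ztop 3.6
scene [266. 145.] 63 [ -97.4 -182.7   13.6] rng [41.7 39.2 17.1] ztop 20.5
scene [264. 156.] 78 [ -69.3 -156.6   12.8] rng [54.7 25.7 17.6] ztop 20.2
scene [255. 199.] 123 [ 63.5 -39.3  58.1] rng [32.4 30.9  8.9] ztop 60.4
scene [297. 200.] 121 [-1.8 29.1 58.1] rng [30.5 31.5 10. ] ztop 60.9
scene [343. 241.] 143 [-20.4 157.4  13.4] rng [39.  34.9 17. ] ztop 20.4
```

Both grips lie flat in the grips' tray. The disc already in the other tray sits ahead of this row, so I angle the sweep about 9° to land beside it.

>>> send_rows(
  steps=[
    [[-0.12,0,0,0.68,0],[0,0,0.3,0.68,0],[0,0,0.4,0,0],[0,0,0.18,0,0],[0,0,0,0,0]],
  ],
)

```text
time_s: 10.48
ee_pos: [573.2, -28.2, 116.6]
ee_rot: [180.0, 0.2, -5.3]
force: [1.0, 0.1, -0.2]
gripper_width: 4.7
gripper_force: 30.0
```

>>> send_rows(
  steps=[
    [[0,-0.1,0,0,0],[0,-0.2,0,0,0],[0,-0.35,0,0,0],[0,-0.35,0,0,0],[0,-0.35,0,0,0]],
  ],
)

```text
time_s: 10.9
ee_pos: [580.1, 28.2, 118.9]
ee_rot: [-180.0, -0.1, -5.2]
force: [0.7, -0.4, -1.6]
gripper_width: 4.8
gripper_force: 30.0
```

>>> send_rows(
  steps=[
    [[0,-0.35,0,0,0],[0,-0.35,0,0,0],[0,-0.35,0,0,0],[0,-0.35,0,0,0],[0,-0.35,0,0,0]],
  ],
)

```text
time_s: 11.32
ee_pos: [586.1, 97.7, 118.3]
ee_rot: [180.0, 0.0, -5.2]
force: [1.0, 0.8, -0.8]
gripper_width: 4.8
gripper_force: 30.0
```

```bash
python3 parts.py 6 side scene | grep -v '1\.[0-9]\] rng'
```

```text
tcp board [ 13.6 122.8] 118.3
side [284. 174.] 160 [148.3 194.8   2.5] rng [83.1 90.8 49.2] ztop 5.5
side [239. 191.] 82 [ -5.9 152.7  29. ] rng [61.  70.5 51.5] ztop 52.0
side [178. 203.] 29 [-171.5  201.8    0.5] rng [18.1 40.9  8.5] ztop 3.5
side [323. 217.] 91 [136.3 -60.4  59.1] rng [36.2 27.6 17.8] ztop 67.0
side [293. 221.] 114 [ 60.9 -41.4  56. ] rng [31.4 32.4 12.1] ztop 60.6
side [264. 281.] 187 [ -66.3 -149.3   12.6] rng [52.3 26.3 20.4] ztop 20.0
side [247. 291.] 392 [-113.8 -166.1   12.3] rng [67.6 67.4 19.5] ztop 19.8
side [225. 308.] 192 [-171.  -174.9    1. ] rng [18.3 98.4  8. ] ztop 3.6
scene [267. 145.] 76 [-101.9 -181.7   12.9] rng [52.7 40.5 17.4] ztop 20.3
scene [281. 146.] 45 [-125.1 -152.6   12.6] rng [52.3 21.  20.8] ztop 20.4
scene [264. 156.] 84 [ -67.9 -156.6   12.8] rng [54.4 26.3 17.2] ztop 20.1
scene [255. 199.] 123 [ 63.4 -39.2  57.9] rng [30.  32.  10.2] ztop 60.5
scene [340. 241.] 187 [ -7.7 155.2  22.4] rng [64.5 40.4 37.1] ztop 38.6
```

>>> send_rows(
  steps=[
    [[0,0,-0.45,0,0],[0,0,-0.45,-0.68,0],[0,0,0,-0.68,0],[0.22,0.8,0,0,0],[0.22,0.8,0,0,0]],
  ],
)

```text
time_s: 11.83
ee_pos: [608.3, 33.6, 154.9]
ee_rot: [180.0, -0.0, 4.3]
force: [0.6, 0.9, -0.7]
gripper_width: 4.9
gripper_force: 30.0
```

>>> send_rows(
  steps=[
    [[0.22,0.8,0,0,0],[0.22,0.8,0,0,0],[0.22,0.8,0,0,0],[0.11,0.75,0,0,0],[0,0,0,0,0]],
  ],
)

```text
time_s: 12.25
ee_pos: [649.1, -96.2, 153.9]
ee_rot: [179.8, -0.0, 3.9]
force: [1.0, 0.5, -0.6]
gripper_width: 4.8
gripper_force: 30.0
```

>>> send_rows(
  steps=[
    [[0,0,0,0,0],[0,0,0,0,0],[0,0,0,0,0]],
  ],
)

```text
time_s: 12.5
ee_pos: [647.7, -89.0, 154.3]
ee_rot: [-180.0, 0.0, 4.2]
force: [0.2, 0.3, -0.9]
gripper_width: 5.0
gripper_force: 30.0
```

```bash
python3 parts.py 7 scene side| grep -v '1\.[0-9]\] rng'; python3 -c "
import cv2;cv2.imwrite('pics/c7.png',cv2.resize(cv2.imread('pics/scene7.png')[80:300,180:420],None,fx=2.5,fy=2.5))"
```

```text
tcp board [ 61.5 -67.9] 154.3
scene [255. 199.] 121 [ 63.2 -39.9  58.1] rng [29.7 31.6  6.8] ztop 60.6
scene [339. 247.] 294 [ -3.  160.9  13.2] rng [72.9 42.1 18.1] ztop 20.6
side [280. 176.] 93 [123.7 180.2  21. ] rng [57.  97.6 53.7] ztop 43.9
side [241. 189.] 130 [ -0.2 169.1  15.7] rng [72.1 68.5 38.7] ztop 21.4
side [323. 217.] 93 [136.6 -58.9  59. ] rng [34.9 34.1 17.6] ztop 66.8
side [293. 223.] 64 [ 59.9 -45.9  55.9] rng [27.7 30.6 12.1] ztop 60.4
side [273. 260.] 32 [ -31.  -126.7   43.3] rng [56.2  3.8  7.2] ztop 45.9
side [264. 281.] 189 [ -66.6 -149.4   12.6] rng [51.7 28.  17.6] ztop 19.6
side [247. 291.] 397 [-113.4 -165.7   12.1] rng [69.6 70.7 21. ] ztop 20.1
side [223. 304.] 156 [-171.2 -164.7    0.8] rng [18.  81.4  9.2] ztop 3.6
```

View pics/c7.png

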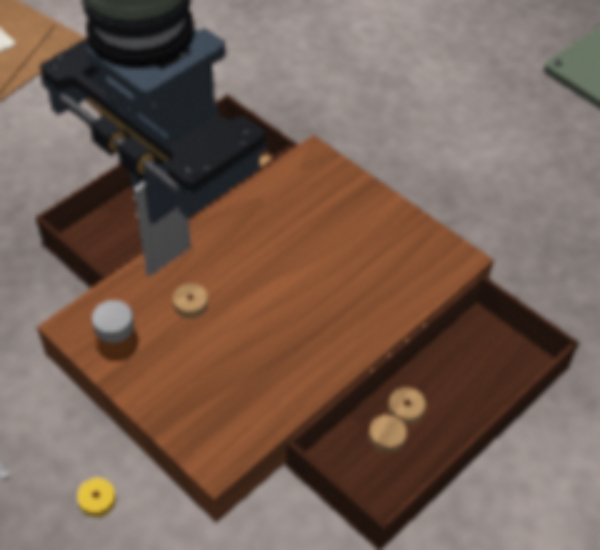

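Disc one lies flat beside the tray's own disc (crop 388,432). Last disc is ahead of the scraper at crop (190,297).

>>> send_rows(
  steps=[
    [[0,0,0.3,0,0],[0,0,0.4,0,0],[0,0,0.2,0,0],[0,0,0,0,0],[0,-0.1,0,0,0]],
  ],
)

```text
time_s: 13.02
ee_pos: [647.6, -85.9, 118.2]
ee_rot: [180.0, 0.0, 4.2]
force: [-0.7, 0.6, -0.1]
gripper_width: 4.9
gripper_force: 30.0
```

>>> send_rows(
  steps=[
    [[0,-0.2,0,0,0],[0,-0.35,0,0,0],[0,-0.35,0,0,0],[0,-0.35,0,0,0],[0,-0.35,0,0,0]],
  ],
)

```text
time_s: 13.43
ee_pos: [643.1, -20.2, 118.8]
ee_rot: [-180.0, -0.0, 4.2]
force: [0.7, -0.2, 0.6]
gripper_width: 4.8
gripper_force: 30.0
```

>>> send_rows(
  steps=[
    [[0,-0.35,0,0,0],[0,-0.35,0,0,0],[0,-0.35,0,0,0],[0,-0.35,0,0,0],[0,-0.35,0,0,0]],
  ],
)

```text
time_s: 13.85
ee_pos: [638.0, 49.1, 118.3]
ee_rot: [180.0, -0.0, 4.2]
force: [0.4, -0.5, -0.7]
gripper_width: 5.1
gripper_force: 30.0
```

>>> send_rows(
  steps=[
    [[0,-0.35,0,0,0],[0,-0.35,0,0,0],[0,-0.35,0,0,0],[0,-0.35,0,0,0],[0,0,0,0,0]],
  ],
)

```text
time_s: 14.27
ee_pos: [633.8, 106.5, 118.3]
ee_rot: [-179.9, -0.0, 4.3]
force: [0.4, -0.6, -1.3]
gripper_width: 4.7
gripper_force: 30.0
```

>>> send_rows(
  steps=[
    [[0,0,-0.5,0,0],[0,0,-0.5,0,0],[0,0,-0.5,0,0],[0,0,-0.3,0,0],[0,0,0,0,0]],
  ],
)

```text
time_s: 14.68
ee_pos: [635.9, 103.4, 193.7]
ee_rot: [-180.0, -0.4, 4.1]
force: [0.2, -0.1, -0.3]
gripper_width: 5.0
gripper_force: 30.0
```

```bash
python3 parts.py 8 scene side| grep -v '1\.[0-9]\] rng'
```

```text
tcp board [ 63.7 124.9] 193.7
scene [260. 159.] 36 [ -54.9 -156.9   12.8] rng [31.9 27.2 17.7] ztop 20.1
scene [339. 247.] 306 [ -2.3 161.   13.5] rng [73.1 41.5 18.7] ztop 20.7
scene [313. 254.] 54 [ 55.2 138.4  23.2] rng [37.1 22.9 35.6] ztop 39.5
side [263. 184.] 40 [ 58.5 154.6  23.2] rng [26.4 58.  38. ] ztop 41.0
side [241. 189.] 129 [  0.2 156.3  23.3] rng [65.1 69.2 39.9] ztop 22.1
side [323. 217.] 86 [136.4 -60.7  58.9] rng [34.  22.9 17.1] ztop 66.2
side [264. 281.] 185 [ -66.7 -149.1   12.7] rng [52.6 28.2 20. ] ztop 20.3
side [247. 291.] 391 [-113.6 -165.9   12.3] rng [68.6 67.4 19.8] ztop 19.8
side [225. 308.] 183 [-171.4 -175.2    0.9] rng [17.9 99.   8.2] ztop 3.7
```

>>> send_rows(
  steps=[
    [[0,0,0,0.3,0],[0,0,0,0.31,0],[-0.23,0.8,0,0,0],[-0.23,0.8,0,0,0],[-0.23,0.8,0,0,0]],
  ],
)

```text
time_s: 15.2
ee_pos: [605.0, 6.7, 188.2]
ee_rot: [180.0, 0.2, 0.0]
force: [1.2, -0.6, -1.4]
gripper_width: 5.0
gripper_force: 30.0
```

>>> send_rows(
  steps=[
    [[-0.23,0.8,0,0,0],[-0.23,0.8,0,0,0],[-0.23,0.8,0,0,0],[-0.23,0.8,0,0,0],[-0.23,0.8,0,0,0]],
  ],
)

```text
time_s: 15.62
ee_pos: [558.6, -153.8, 188.6]
ee_rot: [-180.0, 0.2, -0.1]
force: [0.5, 0.0, 0.5]
gripper_width: 4.8
gripper_force: 30.0
```

>>> send_rows(
  steps=[
    [[-0.23,0.8,0,0,0],[-0.23,0.8,0,0,0],[-0.23,0.8,0,0,0],[-0.23,0.8,0,0,0],[-0.23,0.8,0,0,0]],
  ],
)

```text
time_s: 16.03
ee_pos: [512.5, -313.6, 188.6]
ee_rot: [-179.9, 0.2, -0.1]
force: [0.8, 0.4, -1.2]
gripper_width: 4.8
gripper_force: 30.0
```

>>> send_rows(
  steps=[
    [[-0.2,0.7,0,0,0],[0,0.2,0,0,0],[0,0,0,0,0],[0,0,0,0,0],[0,0,0,0,0]],
  ],
)

```text
time_s: 16.45
ee_pos: [506.1, -347.0, 189.6]
ee_rot: [-179.9, 0.1, 0.0]
force: [-1.0, 1.0, -0.8]
gripper_width: 4.7
gripper_force: 30.0
```

```bash
python3 parts.py 9 scene side| grep -v '1\.[0-9]\] rng'; python3 -c "
import cv2;cv2.imwrite('pics/c9.png',cv2.resize(cv2.imread('pics/scene9.png')[40:300,180:420],None,fx=2.2,fy=2.2))
from h import *;s=env.state();print(s['ee_pos'],s['ee_rot'])"
```

```text
tcp board [ -98.4 -314.9] 189.6
scene [267. 145.] 69 [-101.9 -182.7   13. ] rng [52.7 40.7 17.1] ztop 20.5
scene [281. 147.] 46 [-123.7 -143.6   23.7] rng [66.2 36.7 38.5] ztop 36.2
scene [264. 156.] 73 [ -69.1 -156.8   13.3] rng [55.  26.8 17.6] ztop 20.8
scene [338. 247.] 287 [ -2.1 160.6  13.3] rng [72.3 42.  18.9] ztop 20.4
scene [314. 254.] 47 [ 54.6 138.8  23.2] rng [35.1 22.4 35.6] ztop 39.2
side [241. 189.] 132 [ -0.2 158.7  23.3] rng [68.9 72.  40.8] ztop 30.5
side [323. 217.] 91 [136.9 -58.3  59. ] rng [36.  28.1 17.8] ztop 67.0
side [349. 263.] 437 [ 141.9 -175.5    2.1] rng [84.3 99.7 49.6] ztop 4.6
side [261. 282.] 132 [ -73.6 -148.9   12.2] rng [38.3 29.6 19.1] ztop 19.7
side [247. 291.] 400 [-113.5 -165.6   12.1] rng [69.4 69.3 20.6] ztop 20.0
[ 506.40480809 -346.92296163  190.13488947] [-1.79962833e+02  2.31304338e-02  4.89245570e-02]
```

View pics/c9.png

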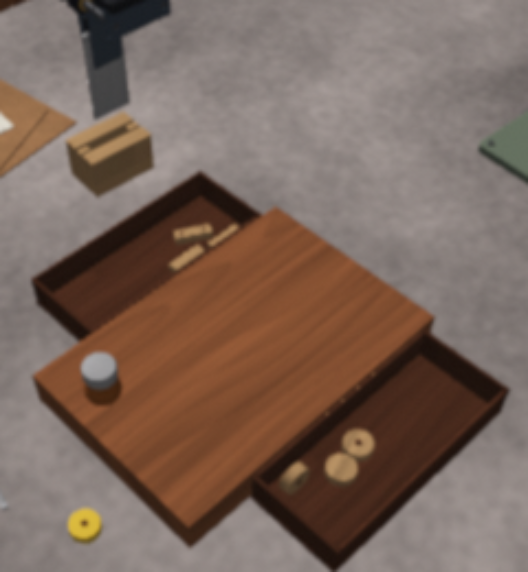

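All four parts are off the board. The last disc rests leaning against the wall inside its tray (crop 293,477), and it hasn't moved between two looks. I go over the slot now.

>>> send_rows(
  steps=[
    [[-0.13,0.42,0,0,0],[-0.12,0.4,0,0,0],[0,0,0,0,0],[0,0,0,0,0],[0,0,0,0,0]],
  ],
)

```text
time_s: 16.97
ee_pos: [496.4, -380.0, 190.4]
ee_rot: [-180.0, -0.0, -0.0]
force: [0.2, -0.5, -1.0]
gripper_width: 4.7
gripper_force: 30.0
```

>>> send_rows(
  steps=[
    [[0,0,0,0,0],[0,0,0,0,0],[0,0,0,0,0],[0,0,0,0,0],[0,0,0,0,0]],
  ],
)

```text
time_s: 17.38
ee_pos: [496.1, -381.0, 190.4]
ee_rot: [180.0, -0.0, -0.0]
force: [0.4, 0.2, -0.3]
gripper_width: 5.3
gripper_force: 30.0
```

```bash
python3 - <<'E'
from h import *
s=env.state();print(s['ee_pos'],s['ee_rot'])
for n in('scene','side'):
    d=snap(n,n+'10');P=pts(d)
    hsv=cv2.cvtColor(d['pixels'],cv2.COLOR_RGB2HSV)
    # scraper lower part vs. holder slot: faces at two heights
    for lo,hi in((122,140),(140,160),(160,180)):
        m=(abs(P[...,0]-496)<35)&(abs(P[...,1]+380)<20)&(P[...,2]>lo)&(P[...,2]<hi)
        p=P[m];print(n,lo,m.sum(),np.median(p,0).round(1),p[:,0].min().round(1),p[:,0].max().round(1))
    # slot: points below block top within the block's outline
    m=(abs(P[...,0]-497)<35)&(abs(P[...,1]+379.5)<12)&(P[...,2]<48)&(P[...,2]>15)
    p=P[m];print(' slot',m.sum(), p.min(0).round(1),p.max(0).round(1),np.median(p,0).round(1))
    m=(abs(P[...,0]-497)<55)&(abs(P[...,1]+379.5)<40)&(abs(P[...,2]-55)<3);print(' top',cv2.minAreaRect(P[m][:,:2].astype(np.float32)))
E
```

```text
[ 496.12577176 -380.97773058  190.4071809 ] [ 1.79996281e+02 -4.77848343e-03 -3.26477595e-02]
scene 122 98 [ 499.7 -377.1  131.5] 472.2 522.9
scene 140 116 [ 497.6 -377.3  149.4] 471.8 522.6
scene 160 120 [ 498.4 -376.9  170.5] 470.7 523.3
 slot 26 [ 468.  -389.3   43.2] [ 521.9 -380.7   47.9] [ 492.9 -385.8   46.2]
 top ((497.7626037597656, -378.26776123046875), (63.266502380371094, 91.83584594726562), 89.29798126220703)
side 122 133 [ 494.7 -382.9  131.7] 470.7 520.4
side 140 61 [ 479.9 -382.8  147.7] 471.1 519.5
side 160 58 [ 476.7 -382.5  170.2] 470.4 484.7
 slot 141 [ 468.7 -381.7   29.4] [ 526.9 -371.7   48. ] [ 498.1 -375.3   41.8]
 top ((495.8017578125, -380.1300964355469), (91.42094421386719, 63.43076705932617), 0.20414897799491882)
```

>>> send_rows(
  steps=[
    [[0,-0.025,0.4,0,0],[0,0,0.5,0,0],[0,0,0.3,0,0],[0,0,0.1,0,0],[0,0,0,0,0]],
  ],
)

```text
time_s: 17.9
ee_pos: [495.5, -379.8, 137.2]
ee_rot: [-179.9, 0.1, -0.1]
force: [-0.6, 0.1, -0.6]
gripper_width: 4.8
gripper_force: 30.0
```

>>> send_rows(
  steps=[
    [[0,0,0,0,0],[0,0,0,0,0],[0,0,0,0,0],[0,0,0,0,0],[0,0,0,0,0]],
  ],
)

```text
time_s: 18.32
ee_pos: [496.3, -380.4, 139.0]
ee_rot: [180.0, -0.1, -0.0]
force: [-0.7, -0.5, -1.5]
gripper_width: 4.8
gripper_force: 30.0
```

>>> send_rows(
  steps=[
    [[0,-0.01,0.15,0,0],[0,0,0.15,0,0],[0,0,0.15,0,0],[0,0,0.15,0,0],[0,0,0.1,0,0]],
  ],
)

```text
time_s: 18.73
ee_pos: [495.6, -379.4, 109.0]
ee_rot: [-179.9, 0.1, -0.0]
force: [-0.4, 0.2, -1.7]
gripper_width: 4.9
gripper_force: 30.0
```

>>> send_rows(
  steps=[
    [[0,0,0.1,0,0],[0,0,0.1,0,0],[0,0,0.1,0,0],[0,0,0.1,0,0],[0,0,0,0,0]],
  ],
)

```text
time_s: 19.15
ee_pos: [495.6, -379.5, 93.4]
ee_rot: [-179.9, 0.1, -0.1]
force: [-0.1, 0.1, -0.5]
gripper_width: 4.9
gripper_force: 30.0
```

>>> send_rows(
  steps=[
    [[0,0,0,0,0],[0,0,0,0,0],[0,0,0,0,0],[0,0,0,0,0]],
  ],
)

```text
time_s: 19.48
ee_pos: [496.2, -379.9, 94.7]
ee_rot: [180.0, -0.0, -0.1]
force: [-0.3, -0.7, -0.2]
gripper_width: 4.6
gripper_force: 30.0
```

>>> send_rows(
  steps=[
    [[0,0,0.05,0,0],[0,0,0.05,0,0],[0,0,0,0,0],[0,0,0,0,0],[0,0,0,0,0]],
  ],
)

```text
time_s: 19.9
ee_pos: [496.0, -379.7, 90.3]
ee_rot: [-180.0, 0.0, -0.0]
force: [0.0, 0.2, -0.8]
gripper_width: 5.4
gripper_force: 30.0
```

>>> send_rows(
  steps=[
    [[0,0,0,0,1],[0,0,0,0,1],[0,0,0,0,1],[0,0,0,0,1],[0,0,0,0,1]],
  ],
)

```text
time_s: 20.32
ee_pos: [496.1, -379.8, 90.4]
ee_rot: [180.0, -0.0, -0.0]
force: [0.7, 0.1, -0.3]
gripper_width: 35.0
gripper_force: 0.0
```

>>> send_rows(
  steps=[
    [[0,0,0,0,1],[0,0,0,0,1],[0,0,0,0,1],[0,0,0,0,1],[0,0,0,0,1]],
  ],
)

```text
time_s: 20.73
ee_pos: [496.0, -379.8, 90.4]
ee_rot: [180.0, 0.0, -0.0]
force: [-0.3, -0.2, 0.6]
gripper_width: 68.6
gripper_force: 0.0
```

>>> send_rows(
  steps=[
    [[0,0,0,0,1],[0,0,0,0,1],[0,0,-0.2,0,1],[0,0,-0.4,0,1],[0,0,-0.6,0,1]],
  ],
)

```text
time_s: 21.15
ee_pos: [494.9, -378.9, 137.3]
ee_rot: [-179.8, 0.2, -0.0]
force: [0.1, 0.1, 0.5]
gripper_width: 91.4
gripper_force: 0.0
```

>>> send_rows(
  steps=[
    [[0,0,-0.7,0,1],[0,0,-0.7,0,1],[0,0,-0.5,0,1],[0,0,0,0,1],[0,0,0,0,1]],
  ],
)

```text
time_s: 21.57
ee_pos: [496.5, -380.1, 216.0]
ee_rot: [179.9, -0.1, -0.0]
force: [0.1, -0.5, -0.3]
gripper_width: 91.3
gripper_force: 0.0
```

```bash
python3 parts.py 11 scene side| grep -v '1\.[0-9]\] rng'; python3 - <<'E'
from h import *
d=dict(np.load('pics/side11.npz'));P=pts(d)
m=(abs(P[...,0]-496)<35)&(abs(P[...,1]+380)<20)&(P[...,2]>70)&(P[...,2]<145)
p=P[m];print('scraper',np.percentile(p,[1,50,99],0).round(1).tolist())
for lo in(70,90,110): q=p[(p[:,2]>lo)&(p[:,2]<lo+20)];print(lo,np.median(q,0).round(1))
cv2.imwrite('pics/c11.png',cv2.resize(cv2.imread('pics/scene11.png')[40:300,180:420],None,fx=2.2,fy=2.2))
E
```

```text
tcp board [-110.3 -347.3] 216.0
scene [267. 145.] 69 [-101.4 -182.3   12.7] rng [54.4 40.6 18.7] ztop 20.7
scene [281. 146.] 45 [-124.3 -151.9   13.6] rng [56.2 37.1 40.2] ztop 20.1
scene [264. 156.] 74 [ -69.1 -157.3   12.7] rng [53.8 25.8 18.8] ztop 19.9
scene [338. 247.] 285 [ -1.1 160.4  13.4] rng [71.5 40.6 19.1] ztop 20.4
scene [314. 254.] 48 [ 54.4 138.9  22.1] rng [35.8 21.7 34.9] ztop 38.9
side [241. 189.] 134 [  0.2 159.7  22.9] rng [66.2 70.  40.5] ztop 21.3
side [177. 202.] 35 [-171.5  206.5    0.9] rng [16.5 37.5  8. ] ztop 3.8
side [181. 212.] 26 [-171.5  160.9    0.4] rng [17.3 39.1  8.7] ztop 3.4
side [323. 217.] 97 [136.5 -56.9  59.1] rng [35.7 30.3 17.5] ztop 67.1
side [348. 263.] 464 [ 137.2 -176.5   20.7] rng [83.8 99.5 50.1] ztop 42.6
side [261. 283.] 130 [ -73.1 -149.9   12.3] rng [35.5 25.9 17.1] ztop 20.0
side [247. 291.] 403 [-113.7 -165.6   12.6] rng [68.7 69.4 20. ] ztop 20.2
side [225. 308.] 180 [-171.1 -174.8    0.7] rng [18.2 99.3  8.9] ztop 3.1
scraper [[470.5, -383.3, 70.7], [493.7, -381.5, 105.2], [519.6, -377.3, 132.5]]
70 [ 495.1 -381.4   81. ]
90 [ 493.6 -381.7  100.9]
110 [ 493.2 -381.4  120.2]
```

View pics/c11.png

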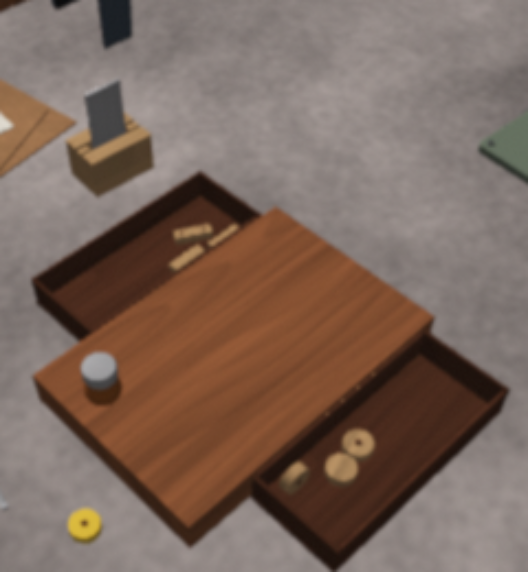

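The scraper stands upright and fully down in its slot (crop 105,115, top at 131 mm). The three grips and three discs are in their trays, the jar is where it stood, and the gripper is clear.

```bash
python3 -c "
from workcell import env
print(env.job_done())"
```

```text
the job is handed in; nothing more can be done
None
```

I swept both grips and both discs into their trays, stood the scraper back fully down in its slot and let go, left the jar where it stood, and handed the job in at about 22 s; one disc rests leaning on its tray's inner wall, and no verdict came back.

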